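# Close the mirror cabinet by its finger pad

## Task

The door of the grey mirror cabinet has been left ajar. Push it gently until it is fully shut, touching it with the fingertips only on the green finger pad at its top corner, so that the mirror stays free of marks. Touch nothing else, neither the cabinet itself nor the shelf and the things on it, and then draw the hand back clear.

Things in the scene. Friction and masses are not known exactly. Their poses are not given: they have to be found in the camera images.
- pad_face (a point): Point on the outer face of the green finger pad, on its vertical centre line, 30 mm below the door panel's top (z = 260 mm above the work surface; the pad's top is 36 mm above this point). In the door's frame (see door_hinge) it lies at x = -40 mm, y = +250 mm, and its axes are the same: x is the way to push.
- door_hinge (a point): Point on the vertical hinge line at the height of the door panel's top (z = 290 mm). Its axes turn with the door: x through the door towards the cabinet (the way to push), y along the door from hinge to free edge, z up. The door spans y = 0 to 280 mm; its back is at x = 0, the mirror at x = -18 mm, the pad's face at x = -40 mm.
- cabinet_door (a joint): Opening angle of the door in rad: 0 fully shut, at a stop; grows as the free edge swings out, anticlockwise seen from above. The hinge is lightly stiff (0.25 N m, 1 N at the pad), so the door stays where it is left; the magnet does not draw it in, so it must be pushed home.
- finger_pad: The green plastic finger pad at the top of the door by its free edge, the only place to touch: 56 mm wide, 75 mm high, its face 22 mm proud of the mirror; its green top lip, 6 mm above the door panel, is seen from above. It sits on soft foam and gives 1 mm per 2 N, 8 mm at most. Origin on the hinge line, 30 mm above the work surface, axes as for door_hinge.
- door_mirror: The door panel: grey metal frame with mirror glass, 280 mm wide, 260 mm high, 18 mm thick, from 30 to 290 mm above the work surface; back and edges count too. Origin on the hinge line at its lower edge, axes as for door_hinge. Not to be touched.
- cabinet_shell: Grey metal cabinet, 280 mm wide, 120 mm deep, top 290 mm above the work surface, fixed to a low tiled wall 262 mm high behind it. Origin on the work surface below the middle of its open front; x into the cabinet, y from hinge side to the other, z up. Front faces roughly world -y, hinge on the side far from the robot. Not to be touched.
- shelf: Low white plastic shelf facing the cabinet, 400 x 150 mm, its top 90 mm above the work surface; fixed. Origin on the work surface under its middle, x along its length. Not to be touched.
- toothbrush: Orange electric toothbrush standing upright on a round white foot of 52 mm diameter, 198 mm high, on the shelf. Origin at the middle of the underside. Leave alone.
- jar: Frosted glass jar with wooden lid, 66 mm diameter, 86 mm high, on the shelf. Origin at the middle of the underside. Leave alone.
- dish: White ceramic dish, 84 mm diameter, 30 mm high, on the shelf. Origin at the middle of the underside. Leave alone.
- comb: Wooden comb lying on the front of the shelf, 150 x 33 x 6 mm. Origin about the middle of its underside, x along its length. Leave alone.

How it is judged:
By the outcome, as a careful person would: the job done as asked, in the order asked, and still so for the second after the job is handed in, with the robot touching nothing.
It also fails if it takes over 40 s, if anything falls off the work surface, if the arm or the gripper's body presses on something with over 40 N, if the wrist force passes 120 N, or if a joint passes its speed limit or range.

## Robot

A 6-joint arm with a two-finger parallel gripper is mounted at the origin on the work surface. World frame = base frame: x ahead of the robot, y to its left, z up, the work surface at z = 0. Lengths are in mm, angles in degrees, forces in N, time in s.
With the tool pointing down it reaches from about 300 to 750 mm from the base axis. Payload 8.5 kg.
Tool frame: the origin (TCP) lies on the mounting face of the last link; the fingertips stand nose_length ahead of it and the grasp point (between the pads) lies 155 mm ahead of it (nose_length is the distance from the TCP to the fingertips, in mm); z points along the fingers, y is the line along which they close (so a half turn about z gives the same grasp; the last joint's range is limited). The gripper opens to 85 mm and grips with 20 to 120 N. Pads are 22 mm wide; open, the fingers measure 114 mm over their backs; the gripper's body (76 mm by 85 mm) begins 54 mm behind the grasp point. The pads swing forward as they close: fully open they stand 13 mm farther back than shut.
Start: joints at [-88.654, 21.807, 74.336, -0, 83.858, -12.336], TCP at [130.091, -534.376, 404.722] pointing down, gripper open.
Joint ranges: [-178.18, 178.18], [-50.72, 133.34], [12.68, 142.11], [-81.47, 261.47], [9.98, 163.14], [-165.26, 165.26]. Speed limits (degrees/s): [136.94, 136.94, 180, 180, 180, 180].

## Interface

Orientations are given as [roll, pitch, yaw] about the fixed x, y, z axes, in that order (R = Rz(yaw) Ry(pitch) Rx(roll)).
In Python, from rig import sense, read_camera, camera_params, finish_job, trace, pinpoint, nose_length gives the robot as it stands.
- The arm moves only by the tool arm_command, never from a script. Its arguments are lists of equal length, an entry for each row: "translation": the shift along the tool's x, y, z in mm, a list of three; "angular": the turn, a rotation vector about the tool's x, y, z in rad, a list of three. A call has 1 to 5 rows; each row is the pose to reach, as a shift and turn from the pose commanded when the call began, along the tool's axes at that moment; what a row does not reach only later rows make up. A row lasts 1/8 s, in which the tool goes at most 62.5 mm and 10.7 degrees, less where a joint would pass 70% of its speed; a pose out of reach is approached as far as the arm can. A call with a gripper value outside its range is refused whole. "grip" is the opening, from 0 (shut) to 1 (fully open), set as the call begins (left out, the last holds). The fingers move at their own pace and stop on an object; "force" is the grip in N (left out, the last holds). Time passes only in rows, so rows that repeat a pose let the fingers close. It gives the time, the measured TCP pose, the force, the opening and the grip force at its end, in the units of the state.
- sense(): the state, without advancing time (a new reading comes with each control period).
- read_camera(name): name is "scene" or "top" or "wrist"; returns (picture, depth): 480x640x3 uint8, red, green, blue; 480x640 float32, mm along the optical axis (not along the pixel's ray), 0 where there is no reading.
- camera_params(name): a dict with "fx", "fy", "cx", "cy" (pixels), "k1" (the pictures are not rectified: a ray, as slopes to the right and down, at radius r is drawn at 1 + k1 r^2 times it, then the intrinsics apply), "R" (3x3) and "t" (3): a world point X has camera coordinates R X + t; the wrist camera has in their place "tool_from_camera" (4x4, takes a point from camera to tool coordinates, whose origin is the TCP and whose axes are the flange's). Camera axes: x right, y down, z forward; pixel columns grow to the right and rows downward; lengths in mm; the calibration is good to about 2 mm. A picture is of the moment at which its call begins: read the wrist's pose just before it. camera_params takes no time and is no camera call.
- finish_job(): hands the job in; it is judged then, once.
Trained networks look in the newest picture that a camera, given by its name, has taken for a name from the list of things; names that differ only in an ending like _2 or _b are one class to them, and where a whole thing is asked for, a point or a joint stands for the part that bears it (a point fixed in the world has none). Each returns a list of dicts, best first, with "confidence" (0 to 1); they miss things now and then, are a little off and sometimes report something else, mostly with a low value. They report only what shows in the picture. A call takes as long as a camera call.
- trace(camera, name): "region" (480x640 bool, what is visible of it) and "rect" ([left, top, right, bottom] in pixels, round what is visible of it).
- pinpoint(camera, name): "centre" ([column, row] in pixels: a listed point, or the origin of a listed thing).
The state is a dict: "time": time; "joint_positions": joint angles; "qvel": joint speeds; "joint_torque": joint torques, N m; "tool_pos": TCP position; "eef_rot": TCP orientation; "ft_force": force on the tool from outside, world axes, zero at the start; "ft_torque": the same for the moment, N m; "opening": finger opening in mm; "grasp_force": force on a finger pad.
Only numpy, scipy, OpenCV 4.12 (cv2) and the standard library are available. Lean on these libraries where they do the work, as an engineer would, in place of code of your own. Each camera call takes 0.05 s, during which the arm holds its last target. There are 200 camera calls.

## Working session

There is one attempt and no reset: what is moved stays moved. The work goes in short steps, Python scripts to look and compute and a tool call to move; the robot and the scene stay as the last step left them, time stands still between calls to the robot, and variables do not carry over. Pictures are saved under pics/ and viewed, at most 10 in all, crops included, and the job is handed in when it is done.

Besides the shell and the picture viewer there is one more tool, called after "Request:" as a command line: name --argument value ..., lists and objects as JSON in quotes. arm_command: Moves the arm, as the interface text tells. Its arguments: {"type":"object","properties":{"translation":{"type":"array","items":{"type":"array","items":{"type":"number"}}},"angular":{"type":"array","items":{"type":"array","items":{"type":"number"}}},"grip":{"type":"number"},"force":{"type":"number"}},"required":["translation","angular"]}

```bash
mkdir -p pics; ls; python3 - <<'E'
from rig import *
import cv2,numpy as np
print(sense()); 
try: print(nose_length)
except Exception as e: print(e)
ims=[]
for c in("scene","top"):
    p,d=read_camera(c); np.savez(f"{c}.npz",p=p,d=d); print(c,camera_params(c))
    for n in("pad_face","door_hinge"): print(n,[(x["centre"],x["confidence"]) for x in pinpoint(c,n)][:2])
    cv2.imwrite(f"pics/{c}0.png",p[:,:,::-1])
E
```

```text
pics
{'time': 0.0, 'joint_positions': array([-8.86530414e+01,  2.18423670e+01,  7.43861931e+01, -1.20617200e-03,
        8.38563449e+01, -1.23361976e+01]), 'qvel': array([-0.09747185, -0.00461096, -0.0779762 ,  0.08196248,  0.0704164 ,
        0.11366811]), 'joint_torque': array([ 1.08253425e-03, -4.48469818e+01, -2.31276780e+01, -1.59676865e-04,
        4.84694858e-03,  2.19058529e-05]), 'tool_pos': array([ 130.09498009, -534.34954168,  404.09020258]), 'eef_rot': array([-1.79916799e+02, -1.69683698e-02,  1.36832738e+01]), 'ft_force': array([-0.21257775, -0.43891833,  0.59853771]), 'ft_torque': array([ 0.01318027, -0.03605472,  0.00882581]), 'grasp_force': 0.0, 'opening': 85.63579000028972}
173.4
scene {'fx': 507.0099555546746, 'fy': 507.0099555546746, 'cx': 325.55283387346975, 'cy': 234.75677278139085, 'k1': -0.1049369160256166, 'R': array([[-0.34629883,  0.9381122 ,  0.0047552 ],
       [ 0.7175373 ,  0.26813335, -0.64284113],
       [-0.60433214, -0.2192031 , -0.76598477]]), 't': array([ 167.7489084 , -254.08307229, 1401.08103038])}
pad_face [([366.3, 209.5], 0.62)]
door_hinge [([460.1, 316.5], 0.66)]
top {'fx': 556.3741111100585, 'fy': 556.3741111100585, 'cx': 314.0816509133021, 'cy': 246.78392944743965, 'k1': -0.1726041925794295, 'R': array([[-0.01853888, -0.99975391,  0.01218349],
       [-0.98240099,  0.01594917, -0.1861019 ],
       [ 0.18586178, -0.01541919, -0.98245491]]), 't': array([  10.25644368,  557.98258957, 1203.80782505])}
pad_face [([272.6, 257.7], 0.9)]
door_hinge [([171.1, 166.7], 0.98)]
```

View pics/scene0.png

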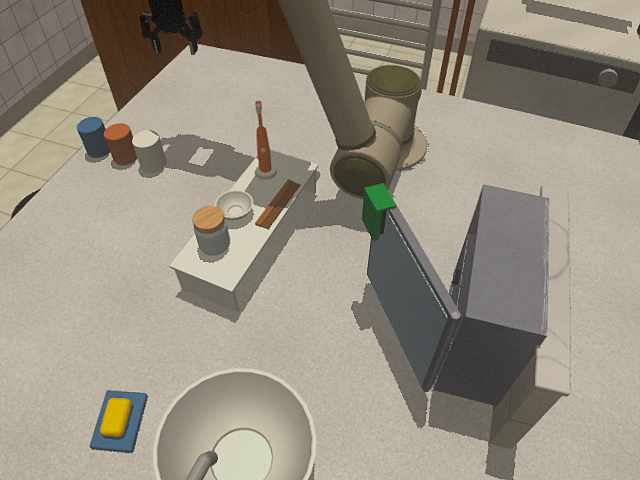

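View pics/top0.png

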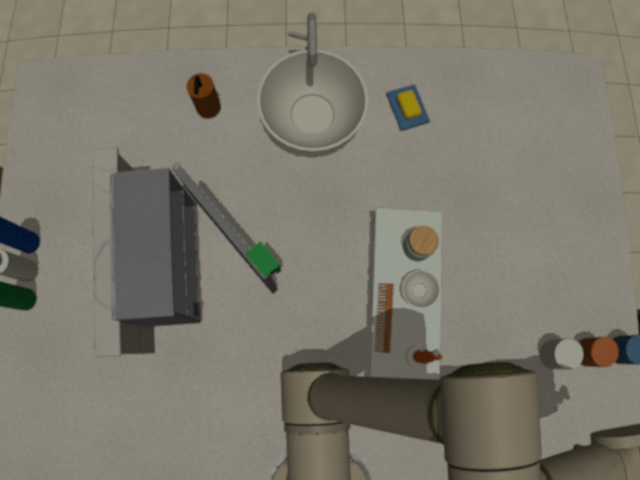

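```bash
cat > h.py <<'E'
import numpy as np,cv2
from rig import *
def ray(c,uv):
    P=camera_params(c); K=np.array([[P["fx"],0,P["cx"]],[0,P["fy"],P["cy"]],[0,0,1]])
    n=cv2.undistortPoints(np.array(uv,float).reshape(-1,1,2),K,np.array([P["k1"],0,0,0,0.]))[:,0]
    return np.c_[n,np.ones(len(n))],P
def atz(c,uv,z):
    n,P=ray(c,uv); o=-P["R"].T@P["t"]; d=n@P["R"]
    return o+d*((z-o[2])/d[:,2])[:,None]
def cloud(c,p,d):
    v,u=np.nonzero(d>0); n,P=ray(c,np.c_[u,v]); X=(n*d[v,u][:,None]-P["t"])@P["R"]
    return u,v,X,p[v,u]
E
python3 - <<'E'
from h import *
for c,a,b in(("top",[272.6,257.7],[171.1,166.7]),("scene",[366.3,209.5],[460.1,316.5])):
    print(c,atz(c,[a],260),atz(c,[b],290))
    f=np.load(c+".npz");u,v,X,C=cloud(c,f["p"],f["d"]); C=C.astype(int)
    g=(C[:,1]>C[:,0]+35)&(C[:,1]>C[:,2]+20)
    print(c,g.sum(),X[g].min(0),X[g].max(0),np.median(X[g],0))
    t=g&(X[:,2]>285); print("lip",t.sum(),cv2.minAreaRect(X[t][:,:2].astype(np.float32)), np.median(u[t]),np.median(v[t]))
    for n in("toothbrush","jar","dish","comb","shelf","cabinet_shell"):
        for r in trace(c,n)[:1]:
            m=r["region"][v,u]; print(n,round(r["confidence"],2),np.percentile(X[m],3,axis=0).round(),np.percentile(X[m],97,axis=0).round())
E
```

```text
top [[499.26338727  81.80039969 260.        ]] [[672.18353103 272.75863598 290.        ]]
top 744 [425.53348562  69.80831711  16.26832945] [522.9779428  689.04692257 302.11889067] [485.85586854 102.33787598 295.88826758]
lip 598 ((491.9490051269531, 98.43844604492188), (55.9464111328125, 35.591270446777344), 39.334163665771484) 262.0 259.0
toothbrush 0.73 [ 288. -240.   90.] [ 333. -192.  289.]
jar 0.79 [ 515. -249.  111.] [ 572. -192.  180.]
dish 0.89 [ 415. -259.   94.] [ 487. -188.  123.]
comb 0.86 [ 325. -163.   88.] [ 465. -128.  100.]
shelf 0.9 [ 272. -271.   86.] [ 624. -122.   95.]
cabinet_shell 0.68 [390. 266.  37.] [662. 379. 293.]
scene [[496.0788334  78.8665653 260.       ]] [[673.92776148 272.01669808 290.        ]]
scene 538 [459.03876319  68.23245318 218.66497743] [525.15139873 128.85178735 300.4082817 ] [494.41648704  99.29092208 297.45933473]
lip 536 ((492.4037780761719, 99.08087158203125), (58.23363494873047, 36.638973236083984), 39.711700439453125) 380.0 197.0
toothbrush 0.72 [ 294. -239.   93.] [ 334. -193.  287.]
jar 0.97 [ 524. -246.  104.] [ 579. -192.  180.]
dish 0.62 [ 414. -259.   95.] [ 487. -188.  123.]
comb 0.92 [ 325. -165.   91.] [ 467. -127.  100.]
shelf 0.71 [ 250. -271.   15.] [ 632. -120.   94.]
cabinet_shell 0.92 [400. 267.  51.] [671. 387. 293.]
```

The scene view shows the green pad near (378,200), the door standing ajar towards the robot, and the shelf with the toothbrush at (264,140). The top view shows the lip at (263,259) and the hinge at (174,167). The path from the start passes over the shelf, so I'll lift first. Next I'm measuring the shut direction.

```bash
python3 - <<'E'
from h import *
print(camera_params("wrist")["tool_from_camera"].round(2))
for c in("top","scene"):
    f=np.load(c+".npz");u,v,X,C=cloud(c,f["p"],f["d"])
    z=(X[:,2]>284)&(X[:,2]<297)&(X[:,0]>350)&(X[:,0]<720); g=C[:,1].astype(int)>C[:,0].astype(int)+35
    # door top vs shell top via line from hinge
    H=np.array([673,272.]); dirn=np.array([-.777,-.629]); nrm=np.array([-.629,.777])
    q=(X[:,:2]-H); s=q@dirn; w=q@nrm
    door=z&~g&(abs(w+9)<16)&(s>40)&(s<215)
    A=X[door][:,:2]; l=cv2.fitLine(A.astype(np.float32),cv2.DIST_HUBER,0,.01,.01).ravel(); print(c,"door",door.sum(),np.degrees(np.arctan2(l[1],l[0]))%180,l[2:], "w",np.percentile(w[door],[2,50,98]))
    sh=z&~g&(X[:,1]>262)&(X[:,1]<400)&(w>12)
    r=cv2.minAreaRect(X[sh][:,:2].astype(np.float32)); print("shell",sh.sum(),r,cv2.boxPoints(r).round(1).tolist())
    S=X[sh]; fx=[];
    for x in range(400,660,10):
        k=abs(S[:,0]-x)<5
        if k.sum()>5: fx.append((x,np.percentile(S[k,1],3),np.percentile(S[k,1],97)))
    fx=np.array(fx); print("front slope deg",np.degrees(np.arctan(np.polyfit(fx[:,0],fx[:,1],1)[0])),np.polyval(np.polyfit(fx[:,0],fx[:,1],1),[400,660]),"back",np.degrees(np.arctan(np.polyfit(fx[:,0],fx[:,2],1)[0])))
E
```

```text
[[-0.   -0.96 -0.29 73.96]
 [ 1.    0.   -0.    1.09]
 [ 0.   -0.29  0.96 30.31]
 [ 0.    0.    0.    1.  ]]
top door 787 39.62738 [576.5686 185.957 ] w [-14.47317094  -6.30506426   1.72989079]
shell 8986 ((528.76220703125, 326.7674865722656), (283.11163330078125, 119.55481719970703), 3.8267040252685547) [[383.5, 377.0], [391.5, 257.70001220703125], [674.0, 276.6000061035156], [666.0, 395.8999938964844]]
front slope deg 3.2783349577852667 [264.31762206 279.21049019] back 3.701131183770677
scene door 1028 39.082455 [583.0919  188.58977] w [-14.74007513  -8.25648607   1.0206569 ]
shell 10361 ((528.1749267578125, 327.07232666015625), (284.3102111816406, 116.82614135742188), 4.0313720703125) [[382.29998779296875, 375.29998779296875], [390.5, 258.79998779296875], [674.0999755859375, 278.79998779296875], [665.9000244140625, 395.29998779296875]]
front slope deg 3.6681596802450924 [264.03716288 280.70552286] back 3.846057970820452
```

Request:
arm_command --translation '[[0,0,-40],[0,0,-80],[0,0,-120],[0,0,-140]]' --angular '[[0,0,0],[0,0,0],[0,0,0],[0,0,0]]' --grip 0

```text
time: 1.4
tool_pos: [130.1, -533.9, 547.1]
eef_rot: [179.8, 0.0, 13.7]
ft_force: [-0.4, -0.7, -1.0]
opening: 12.4
grasp_force: 0.0
```

```bash
cat >> h.py <<'E'
from scipy.spatial.transform import Rotation as R_
H=np.array([673,272.5]); SHUT=183.8; TILT=30
def pose(op,gap,z=258,off=0,tilt=TILT):
    """tool pose with front of fingertips `gap` before the pad face, contact height z"""
    th=np.radians(SHUT+op); ey=np.array([np.cos(th),np.sin(th),0]); ex=np.array([ey[1],-ey[0],0])
    P=np.r_[H,z]+(250+off)*ey-(40+gap)*ex
    Z=np.cos(np.radians(tilt))*np.array([0,0,-1])+np.sin(np.radians(tilt))*ex
    Y=-ey; X=np.cross(Y,Z)
    assert X@ex>0
    M=np.c_[X,Y,Z]; return P-11*X-NL*Z,M
NL=nose_length if not callable(nose_length) else nose_length()
def delta(T,M,s=None):
    s=s or sense(); C=R_.from_euler("xyz",s["eef_rot"],degrees=True).as_matrix()
    return (C.T@(T-s["tool_pos"])).round(1),R_.from_matrix(C.T@M).as_rotvec().round(3)
E
python3 - <<'E'
from h import *
print(NL)
T,M=pose(35.5,60); print(T); T2=T.copy(); T2[2]=547; print(T2,delta(T2,M))
s=sense();print(s["ft_force"],s["opening"],s["joint_positions"].round(1))
E
```

```text
173.4
[603.82591967 -37.69300339 402.66880502]
[603.82591967 -37.69300339 547.        ] (array([ 577.7, -370. ,   -1.5]), array([ 0.528,  0.335, -1.964]))
[-0.438577   -0.68677158 -0.99175191] 12.36244328881744 [-88.6  18.6  56.3   0.  104.9 -12.3]
```

Request:
arm_command --translation '[[48,-31,0],[96,-62,0],[144,-93,0],[192,-124,0],[240,-155,0]]' --angular '[[0.044,0.028,-0.164],[0.088,0.056,-0.328],[0.132,0.084,-0.492],[0.176,0.112,-0.656],[0.22,0.14,-0.82]]'

```text
time: 2.02
tool_pos: [327.5, -325.4, 544.9]
eef_rot: [-171.8, -12.1, 60.3]
ft_force: [0.3, -1.5, -0.7]
opening: 0.2
grasp_force: 0.0
```

```bash
python3 - <<'E'
from h import *
T,M=pose(35.5,60); T[2]=547; print(delta(T,M)); s=sense(); print(s["time"],s["tool_pos"],s["opening"],s["joint_positions"].round(1))
E
```

```text
(array([378.6, 108. ,  64.2]), array([ 0.307,  0.191, -1.139]))
2.025 [ 327.53616369 -325.42480738  544.8815795 ] 0.20282384920403235 [-60.7  10.6  68.    6.6 114.6 -29.9]
```

Request:
arm_command --translation '[[50,14,8],[100,28,16],[150,42,24],[200,56,32],[250,70,42]]' --angular '[[0.04,0.025,-0.15],[0.08,0.05,-0.3],[0.12,0.075,-0.45],[0.16,0.1,-0.6],[0.2,0.125,-0.75]]'

```text
time: 2.65
tool_pos: [509.8, -135.9, 546.5]
eef_rot: [-174.5, -25.0, 104.4]
ft_force: [0.8, -0.6, -0.6]
opening: 0.1
grasp_force: 0.0
```

```bash
python3 - <<'E'
from h import *
T,M=pose(35.5,60); T[2]=547; print(delta(T,M)); s=sense(); print(s["time"],s["tool_pos"],s["opening"],s["joint_positions"].round(1))
E
```

```text
(array([ 65.3, 117.8,  18.7]), array([ 0.106,  0.067, -0.389]))
2.65 [ 509.80828774 -135.91559163  546.49969455] 0.07777537281560873 [-30.   19.   57.1  16.5 124.7 -38.7]
```

Request:
arm_command --translation '[[22,39,6],[44,78,12],[65,118,19],[65,118,19],[65,118,19]]' --angular '[[0.035,0.022,-0.13],[0.07,0.044,-0.26],[0.106,0.067,-0.389],[0.106,0.067,-0.389],[0.106,0.067,-0.389]]'

```text
time: 3.28
tool_pos: [603.4, -39.9, 546.1]
eef_rot: [-179.9, -30.0, 128.9]
ft_force: [-0.0, -0.7, -0.1]
opening: -0.1
grasp_force: 0.0
```

```bash
python3 - <<'E'
from h import *
s=sense(); print(s["time"],s["tool_pos"],s["ft_force"],s["joint_positions"].round(1))
print(delta(*pose(35.5,60)))
P,d=read_camera("wrist"); np.savez("wrist.npz",p=P,d=d); cv2.imwrite("pics/w1.png",P[:,:,::-1])
p=camera_params("wrist"); Tc=p["tool_from_camera"]
C=R_.from_euler("xyz",s["eef_rot"],degrees=True).as_matrix()
K=np.array([[p["fx"],0,p["cx"]],[0,p["fy"],p["cy"]],[0,0,1]])
v,u=np.nonzero(d>0); n=cv2.undistortPoints(np.c_[u,v].astype(float).reshape(-1,1,2),K,np.array([p["k1"],0,0,0,0.]))[:,0]
X=np.c_[n,np.ones(len(n))]*d[v,u][:,None]; X=X@Tc[:3,:3].T+Tc[:3,3]; X=X@C.T+s["tool_pos"]
c=P[v,u].astype(int); g=(c[:,1]>c[:,0]+35)&(c[:,1]>c[:,2]+20)&(X[:,2]>200)
print(g.sum())
lip=g&(X[:,2]>288); print("lip",lip.sum(),np.median(X[lip],0),cv2.minAreaRect(X[lip][:,:2].astype(np.float32)))
fc=g&(X[:,2]<285); print("face",fc.sum(),np.median(X[fc],0) if fc.any() else "")
th=np.radians(SHUT+35.5); ey=np.array([np.cos(th),np.sin(th)]); ex=np.array([ey[1],-ey[0]])
for m in(lip,fc):
    if m.any():
        q=X[m][:,:2]-H; print(np.percentile(q@ex,[2,50,98]),np.percentile(q@ey,[2,50,98]))
E
```

```text
3.275 [603.39139938 -39.92339999 546.1111307 ] [-0.00697013 -0.70760134 -0.05024209] [-17.2  28.7  42.2  22.  132.6 -44.5]
(array([-70.4,   2. , 125. ]), array([ 0.001,  0.001, -0.006]))
4374
lip 4127 [493.36880117  97.10832224 296.45357821] ((492.16717529296875, 98.91488647460938), (57.782127380371094, 38.77315139770508), 39.886268615722656)
face 218 [503.36074678  83.95643722 265.70446891]
[-38.58883099 -22.11181852  -3.27972437] [223.05843935 249.99445518 277.10000384]
[-38.91516794 -38.57536872 -16.86952552] [219.87968053 250.69356161 274.17135945]
```

Request:
arm_command --translation '[[-20,0,36],[-41,1,73],[-62,2,110],[-70,2,125],[-70,2,125]]' --angular '[[0,0,0],[0,0,0],[0,0,-0.005],[0,0,-0.005],[0,0,-0.005]]'

```text
time: 3.95
tool_pos: [603.3, -38.1, 402.6]
eef_rot: [-180.0, -30.0, 129.2]
ft_force: [0.4, 0.3, 0.0]
opening: 0.2
grasp_force: 0.0
```

```bash
python3 - <<'E'
from h import *
s=sense(); print(s["time"],s["tool_pos"],s["ft_force"])
print(delta(*pose(35.5,60)),delta(*pose(35.5,10)))
P,d=read_camera("scene"); cv2.imwrite("pics/s2.png",cv2.resize(P[100:340,250:570,::-1],None,fx=2,fy=2))
E
```

```text
3.95 [603.28713621 -38.05724614 402.55402595] [0.39459873 0.32405406 0.00578018]
(array([ 0. ,  0.6, -0.1]), array([ 0.001, -0.001, -0.002])) (array([43.3,  0.5, 24.9]), array([ 0.001, -0.001, -0.002]))
```

View pics/s2.png

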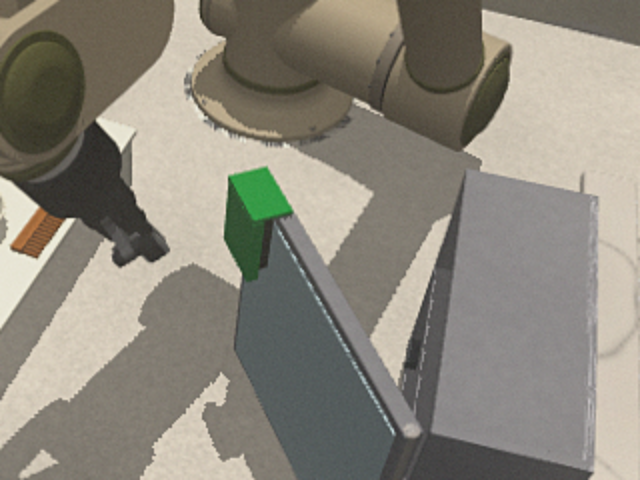

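The crop shows the shut fingertips at about (140,250) with a clear gap in front of the green pad face (243,225), and nothing else nearby. I'll approach slowly.

Request:
arm_command --translation '[[13,0,7.5],[26,0,15],[35,0,20],[43,0.5,25],[43,0.5,25]]' --angular '[[0,0,0],[0,0,0],[0,0,0],[0,0,0],[0,0,0]]'

```text
time: 4.62
tool_pos: [572.4, 2.3, 403.0]
eef_rot: [179.9, -30.0, 129.3]
ft_force: [0.9, -0.2, 0.6]
opening: -0.1
grasp_force: 0.0
```

```bash
python3 - <<'E'
from h import *
s=sense(); print(s["time"],s["tool_pos"],s["ft_force"],s["ft_force"])
for o,g in((35.5,4),(35.5,0),(35.5,-3),(34,-1),(32,-1),(30,-1)):print(o,g,*delta(*pose(o,g)))
E
```

```text
4.625 [572.35118137   2.27456373 402.98158926] [ 0.91208117 -0.23650261  0.63613911] [ 0.91208117 -0.23650261  0.63613911]
35.5 4 [ 4.3 -1.   2.8] [0.001 0.001 0.001]
35.5 0 [ 7.8 -1.   4.8] [0.001 0.001 0.001]
35.5 -3 [10.4 -1.   6.3] [0.001 0.001 0.001]
34 -1 [14.3 -4.4  8.6] [-0.012  0.001  0.023]
32 -1 [22.1 -8.7 13.1] [-0.03   0.001  0.054]
30 -1 [ 29.9 -12.8  17.6] [-0.047  0.001  0.084]
```

Request:
arm_command --translation '[[4,-1,2.5],[7,-1,4.5],[10,-1.5,6],[13,-3.5,8],[16,-5.5,9.5]]' --angular '[[0,0,0],[0,0,0],[0,0,0],[-0.01,0,0.016],[-0.018,0,0.03]]'

```text
time: 5.25
tool_pos: [556.5, 12.5, 402.5]
eef_rot: [179.9, -29.9, 127.2]
ft_force: [1.3, -1.3, -1.1]
opening: 0.0
grasp_force: 0.5
```

```bash
python3 - <<'E'
from h import *
s=sense(); print(s["time"],s["tool_pos"],s["ft_force"])
for o in (32,30.5,29,27.5,26,24.5):print(o,*delta(*pose(o,-1)))
read_camera("top")
print(pinpoint("top","pad_face"))
E
```

```text
5.25 [556.47202696  12.54188032 402.45282889] [ 1.3121755  -1.30891346 -1.14601055]
32 [ 6.6 -3.2  3.6] [-0.011  0.001  0.022]
30.5 [12.4 -6.5  6.9] [-0.024  0.001  0.044]
29 [18.3 -9.7 10.3] [-0.037  0.001  0.067]
27.5 [ 24.2 -12.6  13.7] [-0.05   0.001  0.09 ]
26 [ 30.2 -15.4  17.1] [-0.063  0.001  0.112]
24.5 [ 36.2 -17.9  20.6] [-0.076  0.001  0.135]
[{'centre': [265.2, 257.8], 'confidence': 0.63}]
```

Request:
arm_command --translation '[[6.6,-3.2,3.6],[12.4,-6.5,6.9],[18.3,-9.7,10.3],[24.2,-12.6,13.7],[30.2,-15.4,17.1]]' --angular '[[-0.011,0,0.022],[-0.024,0,0.044],[-0.037,0,0.067],[-0.05,0,0.09],[-0.063,0,0.112]]'

```text
time: 5.98
tool_pos: [522.9, 31.1, 402.7]
eef_rot: [180.0, -30.0, 119.8]
ft_force: [0.5, -2.2, -1.2]
opening: 0.1
grasp_force: 0.6
```

```bash
cat > door.py <<'E'
from h import *
def door():
    P,d=read_camera("top"); u,v,X,C=cloud("top",P,d); C=C.astype(int)
    g=(C[:,1]>C[:,0]+35)&(C[:,1]>C[:,2]+20)&(X[:,2]>288)&(X[:,2]<310)
    r=cv2.minAreaRect(X[g][:,:2].astype(np.float32)); c=np.array(r[0])-H
    print("lip",g.sum(),r,"open by centre",np.degrees(np.arctan2(c[1],c[0]))%360-5.03-SHUT)
E
python3 - <<'E'
from door import *
s=sense(); print(s["time"],s["tool_pos"],s["ft_force"])
for o in (24.5,23,21.5,20,18.5):print(o,*delta(*pose(o,-1)))
door()
E
```

```text
5.975 [522.90210451  31.13884721 402.74004287] [ 0.45933048 -2.15915201 -1.23124219]
24.5 [ 5.3 -3.3  3.2] [-0.013  0.     0.023]
23 [11.1 -6.5  6.5] [-0.026  0.     0.046]
21.5 [17.  -9.6  9.9] [-0.039  0.     0.068]
20 [ 22.9 -12.6  13.3] [-0.052  0.     0.091]
18.5 [ 28.9 -15.3  16.8] [-0.065  0.     0.114]
lip 604 ((467.5068359375, 127.74465942382812), (56.40447998046875, 35.46385955810547), 30.900100708007812) open by centre 26.33197615649911
```

Tracking exactly as planned.

Request:
arm_command --translation '[[5.3,-3.3,3.2],[11.1,-6.5,6.5],[17,-9.6,9.9],[22.9,-12.6,13.3],[28.9,-15.3,16.8]]' --angular '[[-0.013,0,0.023],[-0.026,0,0.046],[-0.039,0,0.068],[-0.052,0,0.091],[-0.065,0,0.114]]'

```text
time: 6.65
tool_pos: [493.0, 52.5, 402.6]
eef_rot: [-180.0, -30.0, 112.3]
ft_force: [0.2, -1.4, 0.4]
opening: 0.2
grasp_force: 0.6
```

```bash
python3 - <<'E'
from h import *
s=sense(); print(s["time"],s["tool_pos"],s["ft_force"])
for o in (17,15.5,14,12.5,11):print(o,*delta(*pose(o,-1)))
E
```

```text
6.65 [493.02294867  52.52931468 402.62799119] [ 0.23960465 -1.40074558  0.44669875]
17 [ 5.7 -3.5  3.3] [-0.013  0.001  0.022]
15.5 [11.5 -6.8  6.6] [-0.026  0.001  0.045]
14 [17.4 -9.9 10. ] [-0.04   0.001  0.068]
12.5 [ 23.3 -12.8  13.4] [-0.053  0.001  0.09 ]
11 [ 29.3 -15.5  16.8] [-0.066  0.001  0.113]
```

Request:
arm_command --translation '[[5.7,-3.5,3.3],[11.5,-6.8,6.6],[17.4,-9.9,10],[23.3,-12.8,13.4],[29.3,-15.5,16.8]]' --angular '[[-0.013,0,0.022],[-0.026,0,0.045],[-0.04,0,0.068],[-0.053,0,0.09],[-0.066,0,0.113]]'

```text
time: 7.28
tool_pos: [465.9, 77.9, 402.7]
eef_rot: [180.0, -30.0, 104.8]
ft_force: [0.1, -1.4, -0.4]
opening: -0.2
grasp_force: 0.6
```

```bash
python3 - <<'E'
from door import *
s=sense(); print(s["time"],s["tool_pos"],s["ft_force"],s["joint_positions"].round())
for o in (9.5,8,6.5,5,4):print(o,*delta(*pose(o,-1)))
door()
E
```

```text
7.275 [465.91957487  77.87991829 402.6595307 ] [ 0.09218502 -1.42741675 -0.3828355 ] [-10.  15.  87.  27.  91. -27.]
9.5 [ 5.7 -3.5  3.3] [-0.013  0.     0.023]
8 [11.5 -6.8  6.6] [-0.026  0.     0.045]
6.5 [17.4 -9.9 10. ] [-0.039  0.     0.068]
5 [ 23.3 -12.8  13.4] [-0.052  0.     0.091]
4 [ 27.3 -14.7  15.7] [-0.061  0.     0.106]
lip 613 ((436.7464294433594, 185.73892211914062), (56.52383804321289, 35.87539291381836), 15.717992782592773) open by centre 11.335108561028676
```

Request:
arm_command --translation '[[5.7,-3.5,3.3],[11.5,-6.8,6.6],[17.4,-9.9,10],[23.3,-12.8,13.4],[27.3,-14.7,15.7]]' --angular '[[-0.013,0,0.023],[-0.026,0,0.045],[-0.039,0,0.068],[-0.052,0,0.091],[-0.061,0,0.106]]'

```text
time: 7.95
tool_pos: [443.7, 104.6, 402.7]
eef_rot: [180.0, -30.0, 97.8]
ft_force: [-0.6, 0.5, -0.9]
opening: 0.2
grasp_force: 0.5
```

```bash
python3 - <<'E'
from door import *
s=sense(); print(s["time"],s["tool_pos"],s["ft_force"],s["joint_positions"].round())
for o in (3.4,2.8,2.2,1.6,1,.5,0):print(o,*delta(*pose(o,-1)))
door()
E
```

```text
7.95 [443.65271887 104.61242789 402.74066053] [-0.56590114  0.49887653 -0.86236011] [ -7.  13.  90.  29.  86. -19.]
3.4 [ 2.2 -1.4  1.4] [-0.005  0.001  0.009]
2.8 [ 4.5 -2.8  2.7] [-0.01   0.     0.018]
2.2 [ 6.8 -4.1  4. ] [-0.016  0.     0.028]
1.6 [ 9.1 -5.4  5.3] [-0.021  0.     0.037]
1 [11.4 -6.7  6.7] [-0.026  0.     0.046]
0.5 [13.4 -7.8  7.8] [-0.03   0.     0.053]
0 [15.3 -8.8  8.9] [-0.035  0.     0.061]
lip 622 ((427.5495910644531, 215.59938049316406), (57.16315841674805, 35.494285583496094), 8.562335968017578) open by centre 4.221831925633751
```

Request:
arm_command --translation '[[2.2,-1.4,1.4],[4.5,-2.8,2.7],[6.8,-4.1,4],[9.1,-5.4,5.3],[11.4,-6.7,6.7]]' --angular '[[-0.005,0,0.009],[-0.01,0,0.018],[-0.016,0,0.028],[-0.021,0,0.037],[-0.026,0,0.046]]'

```text
time: 8.62
tool_pos: [435.4, 116.5, 402.6]
eef_rot: [-180.0, -30.0, 94.8]
ft_force: [-0.9, -1.2, 1.8]
opening: -0.2
grasp_force: 0.6
```

```bash
python3 - <<'E'
from door import *
s=sense(); print(s["time"],s["tool_pos"],s["ft_force"])
for o,g in ((.5,-1),(0,-1),(0,-2),(0,-3),(0,-5),(0,-7)):print(o,g,*delta(*pose(o,g)))
door()
E
```

```text
8.625 [435.42180324 116.52942856 402.60330928] [-0.92972347 -1.24166396  1.77558512]
0.5 -1 [ 2.2 -1.4  1.2] [-0.005  0.     0.008]
0 -1 [ 4.1 -2.5  2.3] [-0.009  0.     0.015]
0 -2 [ 5.  -2.5  2.8] [-0.009  0.     0.015]
0 -3 [ 5.8 -2.5  3.3] [-0.009  0.     0.015]
0 -5 [ 7.6 -2.5  4.3] [-0.009  0.     0.015]
0 -7 [ 9.3 -2.4  5.3] [-0.009  0.     0.015]
lip 649 ((424.6292419433594, 227.58938598632812), (56.52232360839844, 38.450172424316406), 5.353089332580566) open by centre 1.4195229859680012
```

Request:
arm_command --translation '[[2.2,-1.4,1.2],[4.1,-2.5,2.3],[5,-2.5,2.8],[5.8,-2.5,3.3],[5.8,-2.5,3.3]]' --angular '[[-0.005,0,0.008],[-0.009,0,0.015],[-0.009,0,0.015],[-0.009,0,0.015],[-0.009,0,0.015]]'

```text
time: 9.3
tool_pos: [432.5, 122.9, 402.6]
eef_rot: [180.0, -30.0, 93.9]
ft_force: [-1.4, -0.8, -0.7]
opening: -0.0
grasp_force: 0.4
```

```bash
python3 - <<'E'
from door import *
s=sense(); print(s["time"],s["tool_pos"],s["ft_force"])
door()
s=sense(); print(s["time"],s["tool_pos"],s["ft_force"])
for o,g in ((0,-4),(0,-5),(0,-7)):print(o,g,*delta(*pose(o,g)))
E
```

```text
9.3 [432.49629538 122.86735645 402.6483741 ] [-1.43782932 -0.82519418 -0.67059116]
lip 639 ((423.8250732421875, 234.07162475585938), (56.59013748168945, 37.3125114440918), 4.129733562469482) open by centre -0.06277555107803323
9.35 [432.51024849 122.81373667 402.62687379] [-0.9998042  -0.83861669  0.037214  ]
0 -4 [ 1.1 -0.1  0.6] [-0.     0.     0.001]
0 -5 [ 1.9 -0.1  1.1] [-0.     0.     0.001]
0 -7 [ 3.7 -0.1  2.1] [-0.     0.     0.001]
```

Request:
arm_command --translation '[[0.9,0,0.5],[1.7,0,1],[2.6,0,1.5],[2.6,0,1.5]]' --angular '[[0,0,0],[0,0,0],[0,0,0],[0,0,0]]'

```text
time: 9.85
tool_pos: [432.3, 125.8, 402.7]
eef_rot: [180.0, -30.0, 93.9]
ft_force: [0.2, -2.1, -0.1]
opening: -0.1
grasp_force: 1.1
```

Request:
arm_command --translation '[[0.9,0,0.5],[1.7,0,1],[1.7,0,1]]' --angular '[[0,0,0],[0,0,0],[0,0,0]]'

```text
time: 10.22
tool_pos: [432.2, 127.6, 402.7]
eef_rot: [180.0, -29.9, 93.8]
ft_force: [-1.9, -5.0, 0.4]
opening: -0.1
grasp_force: 2.6
```

Request:
arm_command --translation '[[0.9,0,0.5],[1.7,0,1],[1.7,0,1],[1.7,0,1]]' --angular '[[0,0,0],[0,0,0],[0,0,0],[0,0,0]]'

```text
time: 10.72
tool_pos: [432.0, 129.4, 402.7]
eef_rot: [180.0, -29.9, 93.8]
ft_force: [-2.4, -8.1, 1.6]
opening: -0.2
grasp_force: 4.1
```

```bash
python3 - <<'E'
from door import *
door(); print(sense()["ft_force"])
E
```

```text
lip 647 ((422.9657897949219, 240.06060791015625), (56.64491653442383, 37.7464485168457), 2.5019378662109375) open by centre -1.4377481307302276
[-3.07669364 -9.28372252  2.70561268]
```

The force is rising at the foam's 2 N/mm, so the door is home on its stop. Now I'll draw back straight off the pad.

Request:
arm_command --translation '[[-3,0,-1.7],[-8,0,-4.6],[-20,0,-11.5],[-40,0,-23],[-60,0,-35]]' --angular '[[0,0,0],[0,0,0],[0,0,0],[0,0,0],[0,0,0]]'

```text
time: 11.4
tool_pos: [436.7, 59.3, 403.0]
eef_rot: [180.0, -30.0, 93.9]
ft_force: [0.5, 0.6, 0.0]
opening: 0.1
grasp_force: 0.0
```

Request:
arm_command --translation '[[5,0,-45],[10,0,-90],[10,0,-90],[10,0,-90],[10,0,-90]]' --angular '[[0,0,0],[0,0,0],[0,0,0],[0,0,0],[0,0,0]]'

```text
time: 12.02
tool_pos: [439.1, 24.4, 484.9]
eef_rot: [-179.9, -30.0, 93.8]
ft_force: [-0.2, -0.9, 0.1]
opening: -0.2
grasp_force: 0.0
```

```bash
python3 - <<'E'
from door import *
door(); s=sense(); print(s["time"],s["ft_force"],s["tool_pos"])
P,d=read_camera("scene"); cv2.imwrite("pics/s3.png",P[:,:,::-1])
E
```

```text
lip 645 ((423.6103210449219, 235.91567993164062), (57.60591125488281, 37.34151077270508), 2.5209643840789795) open by centre -0.48449648639447673
12.075 [-0.27150854 -0.52163888 -0.59661508] [439.10469451  24.43214377 485.03079683]
```

View pics/s3.png

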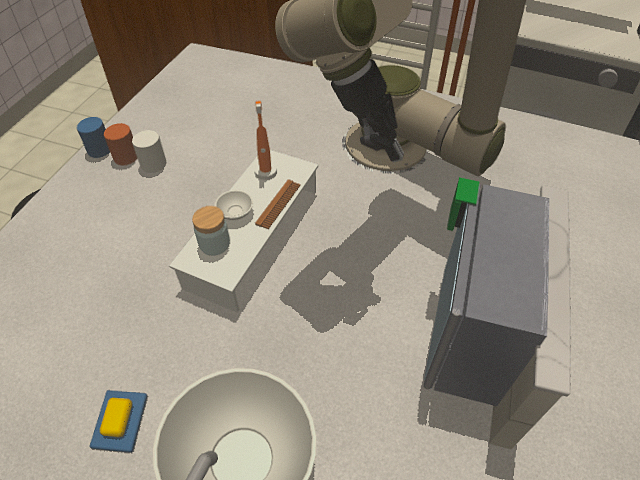

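The picture shows the door flush along the cabinet front, with the pad at (465,200). The hand is well clear at (375,110), and the things on the shelf are where they were.

```bash
python3 -c "
from rig import *
print(finish_job())"
```

```text
the job is handed in; nothing more can be done
None
```

The door is shut against its stop, pushed only on the green pad with about 10 N at most; the hand is drawn back clear and the job was handed in at about 12 s.

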